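# Turn the seam to the torch and point it out

### The arm

A 6-joint arm with a two-finger parallel gripper is mounted at the origin on the work surface. World frame = base frame: x ahead of the robot, y to its left, z up, the work surface at z = 0. Lengths are in mm, angles in rad, forces in N, time in s.
With the tool pointing down it reaches from about 350 to 775 mm from the base axis. Payload 7.3 kg.
Tool frame: the origin (TCP) lies at the very end of the fingers, on their centre line; the grasp point (between the pads) lies 19 mm behind it; z points along the fingers, y is the line along which they close (so a half turn about z gives the same grasp; the last joint's range is limited). The gripper opens to 92 mm and grips with 3 to 60 N. Pads are 19 mm wide; open, the fingers measure 130 mm over their backs; the gripper's body (75 mm by 190 mm) begins 47 mm behind the grasp point.
Start: joints at [-1.431, 0.342, 1.524, -0, 1.275, -0.146], TCP at [148.033, -503.717, 226.741] pointing down, gripper open.
Joint ranges: [-2.53, 2.53], [-0.77, 2.02], [0.04, 2.7], [-1, 4.14], [0.28, 2.66], [-3.11, 3.11]. Speed limits (rad/s): [2.57, 2.57, 3.14, 3.14, 3.14, 3.14].

### API

Orientations are given as [roll, pitch, yaw] about the fixed x, y, z axes, in that order (R = Rz(yaw) Ry(pitch) Rx(roll)).
In Python, from plant import bot gives the robot as it stands.
- The arm moves only by the tool jog_arm, never from a script. Its argument "targets" is a list of rows, each an object with "xyz": the shift along the tool's x, y, z as a fraction of full scale, a list of three; "spin": the turn about the tool's z as a fraction of full scale. In form: [{"xyz": [x, y, z], "spin": spin}, ...]. A call has exactly 10 rows; each row shifts and turns the commanded pose from where the row before left it, along the tool's axes as they then stand; what a row does not reach is not made up. Full scale, the value 1, is 80 mm for a shift and 0.1 rad for a turn. A row lasts 1/8 s, in which the tool goes at most 62.5 mm and 10.7 degrees, less where a joint would pass 70% of its speed; a pose out of reach is approached as far as the arm can. A call with a number of a shift or a turn outside -1 to 1 is refused whole. A call with a gripper value outside its range is refused whole. "gripper" is the opening in per cent of the stroke, from 0 (shut) to 100 (fully open), set as the call begins (left out, the last holds). The fingers move at their own pace and stop on an object; the grip force is fixed at half the most. Time passes only in rows, so rows that do not move let the fingers close, or fill a call up. It gives the time, the measured TCP pose, the force, the opening and the grip force at its end, in the units of the state.
- bot.get_obs(): the state, without advancing time (a new reading comes with each control period).
- bot.capture(name): name is "scene" or "side" or "wrist"; returns the picture (420x560x3 uint8, blue, green, red); there is no depth.
- bot.get_calibration(name): a dict with "vfov" (degrees; the focal length in pixels is half the picture's height over the tangent of half this angle, whatever the lens; pixels are square), "cx", "cy" (the principal point, pixels), "eye" and "rotation" of the camera in the world. Camera axes: x right, y down, z forward; pixel columns grow to the right and rows downward; lengths in mm; the calibration is good to about 2 mm. A picture is of the moment at which its call begins: read the wrist's pose just before it. get_calibration takes no time and is no camera call; for the wrist camera it gives the pose at the moment of the call.
- bot.close_job(): hands the job in; it is judged then, once.
The state is a dict: "time": time; "joint_positions": joint angles; "dq": joint speeds; "tau": joint torques, N m; "tool_pos": TCP position; "tcp_rot": TCP orientation; "contact_force": force on the tool from outside, world axes, zero at the start; "moment": the same for the moment, N m; "grip_width": finger opening in mm; "finger_force": force on a finger pad.
Only numpy, scipy, OpenCV 4.12 (cv2) and the standard library are available. Lean on these libraries where they do the work, as an engineer would, in place of code of your own. Each camera call takes 0.05 s, during which the arm holds its last target. There are 200 camera calls.

### The job

The copper can on the blue soldering turntable is fluxed and ready to braze: turn the turntable round with your fingertips until the can's white seam squarely faces the torch's burner, letting the can ride round untouched in the middle. Then show the smith where to heat: point at the top end of the seam from straight above, fingertips two to three centimetres over the rim, hold still there for two seconds, and finish still pointing. Do not touch the can or the torch, do not pick anything up, and leave the other things on the bench where they are.

Things in the scene. Friction and masses are not known exactly. Their poses are not given: they have to be found in the camera images.
- turntable (a joint): Angle of the turntable's disc on its stand, rad, growing anticlockwise seen from above. The zero means nothing (it starts anywhere) and there is no stop within a full turn either way. It runs on a bearing with a slight drag: under 1 N along the rim turns it, and it stays where it is left. Fingertips pressed lightly on the disc's flat top near the rim (5 to 15 N) and moved round about its axis carry it along.
- disc_centre (a point): Centre of the top face of the turntable's disc, on its axis of rotation, 120 mm above the bench. The disc is 320 mm across and 28 mm thick, with a blue rim and a buff, scorched, flat top, standing on a blue column and foot. A buff refractory slab, 112 x 112 mm and 12 mm thick, is fixed on its middle (farthest corner 80 mm from the axis), so the flat ring outside 90 mm from the axis is bare. The x and y axes turn with the disc.
- can: Open copper can, 90 mm across and 72 mm tall, 0.4 kg, standing loose on the slab in the middle of the turntable, bound with two thin dark wires; it turns with the disc. Origin at the centre of its underside, 132 mm above the bench; z up; its x axis points from the can's axis to the seam.
- seam_top (a point): Top end of the can's seam, on the outer edge of the rim, 204 mm above the bench, 45 mm from the can's axis. The seam is an upright dark line in a white band of flux 22 mm wide, the full height of the can, carried over the rim and down the inside.
- torch: Gas torch, fixed to the bench beside the turntable on its far, left or right side: a squat red cartridge with a yellow band, 108 mm across on a 116 mm dark foot, a brass valve, and a thin steel neck which ends in a level burner; 192 mm high at most. Origin at bench level straight below the burner's mouth, z up; the burner points along the torch's -x axis, straight at the turntable's axis 106 mm away; the cartridge's axis lies 164 mm from the origin along +x.
- nozzle (a point): Mouth of the torch's burner (a dark tube 29 mm across), 177 mm above the bench, 106 mm from the turntable's axis. The seam faces it squarely when disc centre, top end of the seam and this mouth lie in one line seen from above, with the seam on the mouth's side.
- brick_a: Bystander: loose pale firebrick, 114 x 230 x 64 mm, lying flat; origin under its centre.
- brick_b: Bystander: loose buff firebrick, 114 x 230 x 64 mm, lying flat; origin under its centre.
- flux_jar: Bystander: white flux jar with blue cap, 62 mm across, 75 mm tall; origin under its centre.
- done_can: Bystander: narrower finished copper can, 72 mm across, 95 mm tall, with a thin brass-coloured seam, standing on the bench; not the one to work on. Origin under its centre.
- brush: Bystander: brush lying on the bench, handle towards its -x; origin near its middle.
- tongs: Bystander: brass tongs, 260 mm long, lying flat along their x axis; origin under the middle.
Mind the look-alikes: they are no part of the job. Leave any turquoise look-alike of the can alone.

How it is judged (in metres and radians):
On the way, in this order (a step that is already met when the one before it is completed fails the run):
1. the can's seam faces the torch's burner and the turntable is at rest (y of seam_top in the frame of torch between -0.01 and 0.01 m and x of seam_top in the frame of torch above -0.08 m and velocity of joint turntable between -0.05 and 0.05 rad/s and horizontal distance between can and disc_centre below 0.01 m and angle between can's own z axis and vertical below 0.05 rad), for 0.2 s.
2. the fingertips point at the top end of the seam from just above, for two seconds, the seam still facing the burner (horizontal distance between the grasp point and seam_top below 0.015 m and z of the grasp point in the frame of can between 0.087 and 0.162 m and y of seam_top in the frame of torch between -0.01 and 0.01 m and x of seam_top in the frame of torch above -0.08 m), for 1.8 s.
At the end, for the whole second after the job is handed in: Seam top within 10 mm sideways (12 degrees of turn) of the burner's line, on the burner's side; turntable at rest; can upright within 10 mm of its axis; the point between the finger pads within 15 mm of the seam top seen from above, 15 to 90 mm higher, touching nothing (all of step 2 and velocity of joint turntable between -0.05 and 0.05 rad/s and horizontal distance between can and disc_centre below 0.01 m and angle between can's own z axis and vertical below 0.05 rad).
It fails at once if the can is touched (contact force between any of the fingers, the arm and can above 0.3 N).
It fails at once if the torch is touched (contact force between any of the fingers, the arm and torch above 0.5 N).
It fails at once if the can is lifted, tipped or shifted from the middle of the turntable (height (world z) of can above 0.14 m or angle between can's own z axis and vertical above 0.2 rad or horizontal distance between can and disc_centre above 0.015 m).
It fails at once if something else on the bench is moved or picked up (distance of any of brick_a, brick_b, flux_jar, done_can, brush, tongs from where it was at the start of the episode above 0.02 m).
It also fails if it takes over 58 s, if anything falls off the work surface, if the arm or the gripper's body presses on something with over 40 N, if the wrist force passes 120 N, or if a joint passes its speed limit or range.

## Working session

There is one attempt and no reset: what is moved stays moved. The work goes in short steps, Python scripts to look and compute and a tool call to move; the robot and the scene stay as the last step left them, time stands still between calls to the robot, and variables do not carry over. Pictures are saved under pics/ and viewed, at most 10 in all, crops included, and the job is handed in when it is done.

Besides the shell and the picture viewer there is one more tool, called in YAML: its name, and indented under it one key for each argument. jog_arm: Moves the arm, as the interface text tells. Shift numbers are shares of 80 mm and turn numbers shares of 0.1 rad, none past 1 either way. Its arguments: {"type":"object","properties":{"targets":{"type":"array","items":{"type":"object","properties":{"xyz":{"type":"array","items":{"type":"number"}},"spin":{"type":"number"}}}},"gripper":{"type":"number"}},"required":["targets"]}

```bash
mkdir -p pics
python3 - <<'E'
from plant import bot
import cv2,numpy as np
o=bot.get_obs();print(o['time'],o['tool_pos'],o['tcp_rot'],o['grip_width'])
a=bot.capture('scene');b=bot.capture('side')
cv2.imwrite('pics/a.png',a);cv2.imwrite('pics/b.png',b)
for n in('scene','side','wrist'):print(n,bot.get_calibration(n))
E
```

```text
0.0 [ 147.95621051 -503.28513339  226.050326  ] [-3.14005472e+00 -2.04004447e-04  2.85793024e-01] 91.6476490419906
scene {'vfov': 49.7614719611215, 'cx': 275.69211269461874, 'cy': 208.78669200115482, 'eye': array([1518.68551736,  298.95446175, 1126.47468818]), 'rotation': array([-2.32914937,  0.01362201,  1.88489826])}
side {'vfov': 44.15843845714157, 'cx': 284.8251716109183, 'cy': 216.92017097070618, 'eye': array([  476.66197783, -1299.52370972,  1126.97581949]), 'rotation': array([-2.22486125, -0.00827938, -0.0431476 ])}
wrist {'vfov': 60.690221209637535, 'cx': 282.0953202699834, 'cy': 211.16407505946754, 'eye': array([ 220.66440109, -482.7487107 ,  384.78870968]), 'rotation': array([ 2.86077040e+00,  6.58706765e-04, -1.28537772e+00])}
```

View pics/a.png

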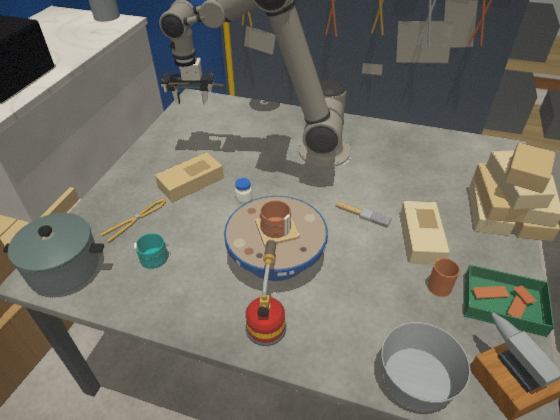

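View pics/b.png

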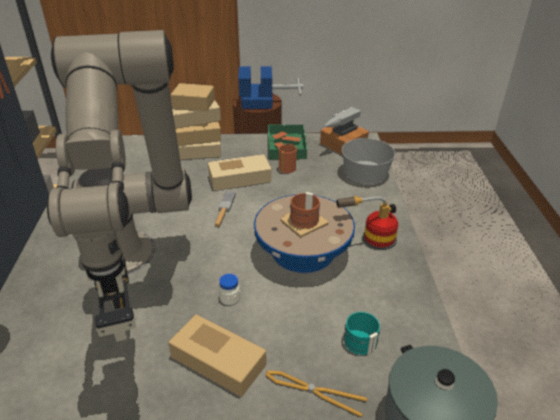

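The target is the copper can on the blue turntable (scene 275,218; side 305,210). The look-alikes are the done_can (scene 444,278; side 288,158) and the turquoise can (scene 151,250; side 362,333). The white seam shows at scene (288,222) and side (309,200), and the torch is on the far side (+x). Next I'll check this in a close crop.

Run:
```python
import cv2,numpy as np
a=cv2.imread('pics/a.png')[190:290,215:335];b=cv2.imread('pics/b.png')[180:280,245:405]
a=cv2.resize(a,None,fx=4.,fy=4.,interpolation=2)[:,:]
b=cv2.resize(b,None,fx=4.,fy=4.,interpolation=2)
cv2.imwrite('pics/c.png',a);cv2.imwrite('pics/d.png',b)
```

```text
(no output)
```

View pics/c.png

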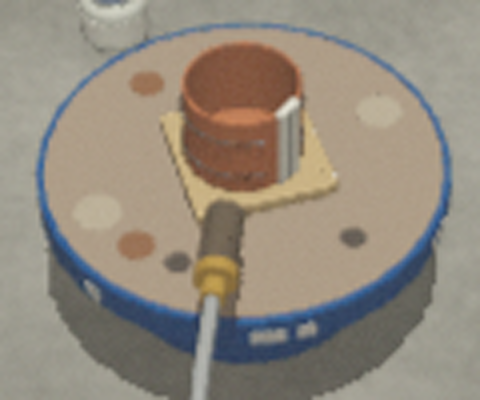

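View pics/d.png

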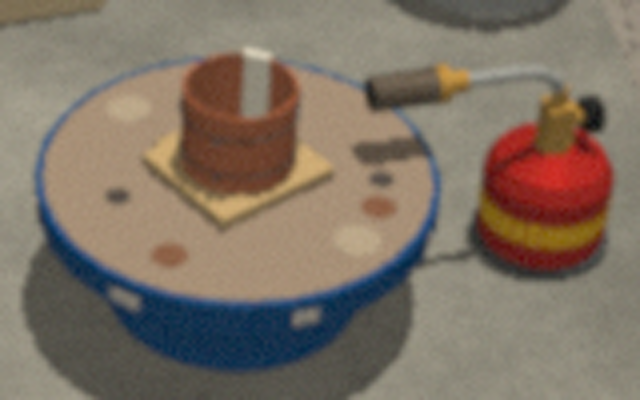

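```bash
cat > h.py <<'E'
import numpy as np,cv2
from scipy.spatial.transform import Rotation as R
from scipy.optimize import least_squares
def ray(c,p):
    f=210/np.tan(np.radians(c['vfov']/2)); d=np.array([(p[0]-c['cx'])/f,(p[1]-c['cy'])/f,1])
    return np.array(c['eye']),R.from_euler('xyz',c['rotation']).apply(d)
def atz(c,p,z):
    e,d=ray(c,p); return e+d*(z-e[2])/d[2]
def tri(L):
    A=np.zeros((3,3));b=np.zeros(3)
    for e,d in L:
        d=d/np.linalg.norm(d);P=np.eye(3)-np.outer(d,d);A+=P;b+=P@e
    return np.linalg.solve(A,b)
def circ(pts):
    pts=np.array(pts);s=least_squares(lambda q:np.hypot(*(pts[:,:2]-q[:2]).T)-q[2],[pts[:,0].mean(),pts[:,1].mean(),150]);return s.x,s.fun
E
python3 - <<'E'
from h import *
from plant import bot
a=bot.get_calibration('scene');b=bot.get_calibration('side')
A=lambda p:(p[0]/4+215-.4,p[1]/4+190-.4);B=lambda p:(p[0]/4+245-.4,p[1]/4+180-.4)
ra=[A(p) for p in[(38,170),(451,170),(245,24),(100,65),(390,65),(80,260),(410,260)]]
rb=[B(p) for p in[(38,170),(440,185),(200,57),(90,92),(100,272),(235,302),(370,275)]]
for z in(115,120):
  for c,r in((a,ra),(b,rb)):
    q,f=circ([atz(c,p,z) for p in r]);print(z,q.round(1),f.round(1))
for n,p,q in(('seam',(290,103),(257,49)),('noz',(226,207),(373,94))):
  print(n,tri([ray(a,A(p)),ray(b,B(q))]).round(1))
z=204
print('seam z',atz(a,A((290,103)),z),atz(b,B((257,49)),z))
print('noz z',atz(a,A((226,207)),177),atz(b,B((373,94)),177))
# can rim ellipse
for c,r in((a,[A(p) for p in[(182,90),(301,90),(242,43)]]),(b,[B(p) for p in[(181,88),(299,88),(240,53),]])):print('rim',circ([atz(c,p,204) for p in r])[0])
# cartridge
print('cart',[atz(a,(265,316),100),atz(b,(382,226),100)])
E
```

```text
115 [596.  -15.2 159. ] [ 0.6  0.3 -1.6  1.7 -0.2 -1.6  0.6]
115 [600.9 -10.5 158.9] [-1.4  1.5 -0.  -0.3  3.8 -2.3 -1.2]
120 [600.5 -13.7 158.2] [ 0.6  0.3 -1.6  1.7 -0.2 -1.5  0.6]
120 [600.3 -16.9 158.2] [-1.4  1.5 -0.  -0.3  3.8 -2.3 -1.2]
seam [616.2  27.  206.3]
noz [704.9   5.4 178.1]
seam z [612.99960439  26.50918787 204.        ] [616.95850908  29.41600482 204.        ]
noz z [700.85356925   5.98869005 177.        ] [706.90240937   3.82154818 177.        ]
rim [603.82088961 -13.60146572  44.28936979]
rim [599.89325204 -20.55215469  45.04288887]
cart [array([891.88427581,  50.96768954, 100.        ]), array([851.28193002, -19.19849526, 100.        ])]
```

The crops confirm it: the can's white seam is about at (616,27,204), the disc centre is (600,-15), and the nozzle mouth is (704,5,178). The disc has to turn about -58° (clockwise). I'll press on the near side of the ring at radius 135.

jog_arm:
  targets:
    - {"xyz":[0,0,0],"spin":0.95}
    - {"xyz":[0,0,0],"spin":0.95}
    - {"xyz":[0,0,0],"spin":0.95}
    - {"xyz":[0.38,-0.48,0],"spin":0}
    - {"xyz":[0.38,-0.48,0],"spin":0}
    - {"xyz":[0.38,-0.48,0],"spin":0}
    - {"xyz":[0.38,-0.48,0],"spin":0}
    - {"xyz":[0.38,-0.48,0],"spin":0}
    - {"xyz":[0.38,-0.48,0],"spin":0}
    - {"xyz":[0.38,-0.48,0],"spin":0}
  gripper: 0

```text
time: 1.35
tool_pos: [361.3, -233.3, 226.6]
tcp_rot: [-3.141, 0.0, 0.001]
contact_force: [1.1, -1.4, -0.6]
grip_width: 0.7
finger_force: 0.0
```

jog_arm:
  targets:
    - {"xyz":[0.38,-0.48,0],"spin":0}
    - {"xyz":[0.38,-0.48,0],"spin":0}
    - {"xyz":[0.38,-0.48,0],"spin":0}
    - {"xyz":[0.38,-0.48,0],"spin":0}
    - {"xyz":[0,0,0.3],"spin":0}
    - {"xyz":[0,0,0.3],"spin":0}
    - {"xyz":[0,0,0.3],"spin":0}
    - {"xyz":[0,0,0.1],"spin":0}
    - {"xyz":[0,0,0],"spin":0}
    - {"xyz":[0,0,0],"spin":0}

```text
time: 2.6
tool_pos: [482.6, -81.3, 147.6]
tcp_rot: [3.141, -0.002, 0.001]
contact_force: [-0.6, 0.4, -0.5]
grip_width: 0.4
finger_force: 0.0
```

jog_arm:
  targets:
    - {"xyz":[0,0,0.1],"spin":0}
    - {"xyz":[0,0,0.1],"spin":0}
    - {"xyz":[0,0,0.08],"spin":0}
    - {"xyz":[0,0,0.02],"spin":0}
    - {"xyz":[0,0,0.02],"spin":0}
    - {"xyz":[0,0,0],"spin":0}
    - {"xyz":[0,0,0],"spin":0}
    - {"xyz":[0,0,0],"spin":0}
    - {"xyz":[0,0,0],"spin":0}
    - {"xyz":[0,0,0],"spin":0}

```text
time: 3.85
tool_pos: [482.1, -81.1, 121.2]
tcp_rot: [3.141, -0.0, 0.001]
contact_force: [1.1, -0.1, 0.2]
grip_width: 0.4
finger_force: 0.0
```

jog_arm:
  targets:
    - {"xyz":[0,0,0.01],"spin":0}
    - {"xyz":[0,0,0.01],"spin":0}
    - {"xyz":[0,0,0.01],"spin":0}
    - {"xyz":[0,0,0],"spin":0}
    - {"xyz":[0,0,0],"spin":0}
    - {"xyz":[0,0,0],"spin":0}
    - {"xyz":[0,0,0],"spin":0}
    - {"xyz":[0,0,0],"spin":0}
    - {"xyz":[0,0,0],"spin":0}
    - {"xyz":[0,0,0],"spin":0}

```text
time: 5.1
tool_pos: [482.6, -81.7, 120.2]
tcp_rot: [3.14, -0.002, 0.001]
contact_force: [-3.2, -1.9, 13.1]
grip_width: 0.3
finger_force: 6.2
```

jog_arm:
  targets:
    - {"xyz":[-0.041,-0.078,0],"spin":0}
    - {"xyz":[-0.037,-0.08,0],"spin":0}
    - {"xyz":[-0.033,-0.082,0],"spin":0}
    - {"xyz":[-0.028,-0.084,0],"spin":0}
    - {"xyz":[-0.024,-0.085,0],"spin":0}
    - {"xyz":[-0.019,-0.086,0],"spin":0}
    - {"xyz":[-0.015,-0.087,0],"spin":0}
    - {"xyz":[-0.01,-0.088,0],"spin":0}
    - {"xyz":[-0.006,-0.088,0],"spin":0}
    - {"xyz":[-0.001,-0.088,0],"spin":0}

```text
time: 6.35
tool_pos: [466.4, -13.7, 120.2]
tcp_rot: [3.14, -0.004, 0.001]
contact_force: [0.4, -1.9, 9.5]
grip_width: 0.5
finger_force: 5.0
```

Run:
```python
from plant import bot
import cv2
print(bot.get_obs()['contact_force'],bot.get_obs()['tool_pos'])
a=bot.capture('scene');b=bot.capture('side')
cv2.imwrite('pics/a2.png',a);cv2.imwrite('pics/b2.png',b)
a=a[190:290,215:315];b=b[180:280,255:355]
cv2.imwrite('pics/e.png',cv2.resize(cv2.hconcat([a,b]),None,fx=4,fy=4,interpolation=2))
```

```text
[ 0.40359996 -1.92404625  9.5093424 ] [466.40187796 -13.66188107 120.2245202 ]
```

View pics/e.png

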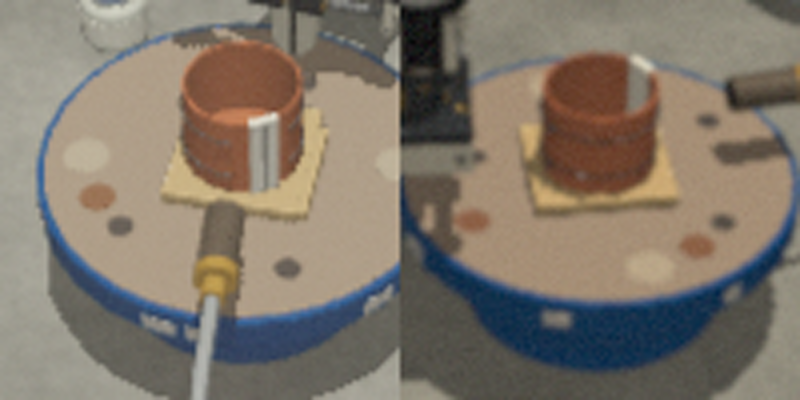

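The disc has turned with the fingers. The seam top is now at crop scene (264,120) and crop side (643,62).

Run:
```python
from h import *
from plant import bot
a=bot.get_calibration('scene');b=bot.get_calibration('side')
A=(264/4+214.6,120/4+189.6);B=(243/4+254.6,62/4+179.6)
C=np.array([600.4,-15.3])
for s in(tri([ray(a,A),ray(b,B)]),atz(a,A,204),atz(b,B,204)):print(s.round(1),np.degrees(np.arctan2(*(s[:2]-C)[::-1])))
```

```text
[635.4  13.2 203.1] 39.15600345917328
[635.4  13.7 204. ] 39.66931980257607
[635.7  11.1 204. ] 36.803648496349844
```

jog_arm:
  targets:
    - {"xyz":[0.004,-0.088,0],"spin":0}
    - {"xyz":[0.008,-0.088,0],"spin":0}
    - {"xyz":[0.013,-0.087,0],"spin":0}
    - {"xyz":[0.017,-0.087,0],"spin":0}
    - {"xyz":[0.022,-0.086,0],"spin":0}
    - {"xyz":[0.026,-0.084,0],"spin":0}
    - {"xyz":[0.031,-0.083,0],"spin":0}
    - {"xyz":[0.035,-0.081,0],"spin":0}
    - {"xyz":[0.039,-0.079,0],"spin":0}
    - {"xyz":[0.021,-0.039,0],"spin":0}

```text
time: 7.7
tool_pos: [483.7, 50.9, 120.2]
tcp_rot: [3.141, -0.004, 0.001]
contact_force: [-0.5, -0.6, 11.0]
grip_width: 0.3
finger_force: 5.2
```

jog_arm:
  targets:
    - {"xyz":[0,0,0],"spin":0}
    - {"xyz":[0,0,0],"spin":0}
    - {"xyz":[0,0,0],"spin":0}
    - {"xyz":[0,0,0],"spin":0}
    - {"xyz":[0,0,-0.02],"spin":0}
    - {"xyz":[0,0,-0.05],"spin":0}
    - {"xyz":[0,0,-0.3],"spin":0}
    - {"xyz":[0,0,-0.5],"spin":0}
    - {"xyz":[0,0,-0.7],"spin":0}
    - {"xyz":[0,0,-0.5],"spin":0}

```text
time: 8.95
tool_pos: [482.2, 50.8, 286.6]
tcp_rot: [3.141, -0.002, 0.001]
contact_force: [0.1, -0.8, -0.7]
grip_width: 0.7
finger_force: 0.0
```

Run:
```python
from plant import bot
import cv2
print(bot.get_obs()['contact_force'],bot.get_obs()['tool_pos'],bot.get_calibration('wrist'))
a=bot.capture('scene');b=bot.capture('side');w=bot.capture('wrist')
cv2.imwrite('pics/a3.png',a);cv2.imwrite('pics/b3.png',b);cv2.imwrite('pics/w.png',w)
a=a[190:290,215:315];b=b[180:280,255:355]
cv2.imwrite('pics/f.png',cv2.resize(cv2.hconcat([a,b]),None,fx=4,fy=4,interpolation=2))
```

```text
[ 0.08846014 -0.83663677 -0.72521595] [482.22912454  50.79695826 286.62947414] {'vfov': 60.690221209637535, 'cx': 282.0953202699834, 'cy': 211.16407505946754, 'eye': array([557.67753516,  50.55207676, 445.40872709]), 'rotation': array([ 2.86240637e+00, -7.03164430e-04, -1.57037441e+00])}
```

View pics/f.png

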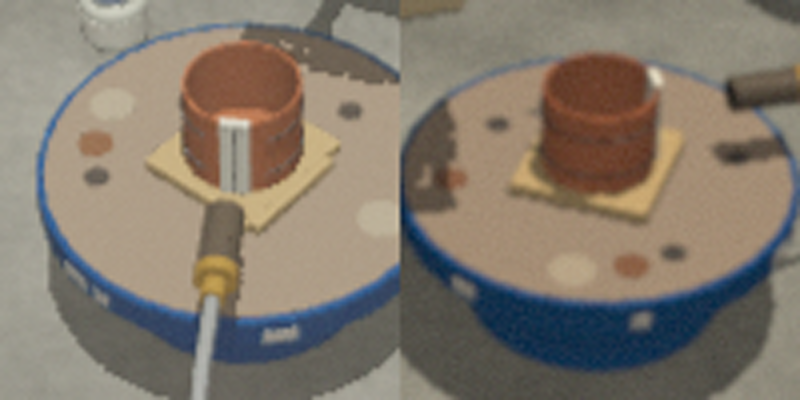

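View pics/w.png

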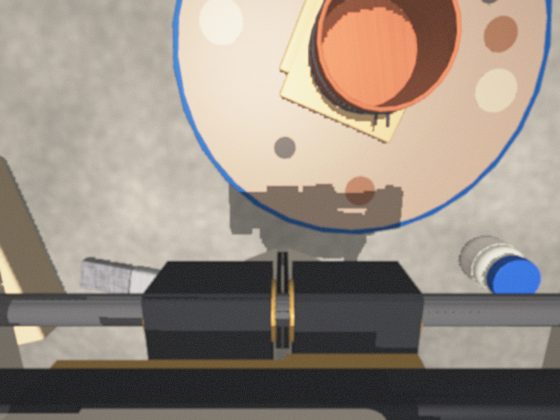

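The seam now appears to face the burner: in the scene crop, seam top (235,120) and burner mouth (224,207). I'll go above it for a close check of seam and nozzle together.

jog_arm:
  targets:
    - {"xyz":[0,0,-0.3],"spin":0}
    - {"xyz":[0.3,0.14,0],"spin":0}
    - {"xyz":[0.3,0.14,0],"spin":0}
    - {"xyz":[0.3,0.14,0],"spin":0}
    - {"xyz":[0.3,0.14,0],"spin":0}
    - {"xyz":[0.3,0.14,0],"spin":0}
    - {"xyz":[0,0,0],"spin":0}
    - {"xyz":[0,0,0],"spin":0}
    - {"xyz":[0,0,0],"spin":0}
    - {"xyz":[0,0,0],"spin":0}

```text
time: 10.35
tool_pos: [601.8, -4.7, 308.6]
tcp_rot: [3.141, -0.0, 0.001]
contact_force: [0.1, -0.0, 0.8]
grip_width: 0.4
finger_force: 0.0
```

Run:
```python
from plant import bot
import cv2
print(bot.get_obs()['tool_pos'],bot.get_calibration('wrist'))
cv2.imwrite('pics/w2.png',bot.capture('wrist'))
```

```text
[601.75391635  -4.74388483 308.63261241] {'vfov': 60.690221209637535, 'cx': 282.0953202699834, 'cy': 211.16407505946754, 'eye': array([677.41320561,  -4.95826878, 467.31328903]), 'rotation': array([ 2.86108191e+00, -6.20461746e-04, -1.56993618e+00])}
```

View pics/w2.png

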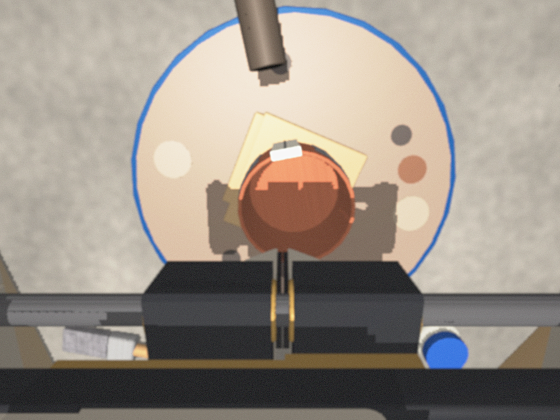

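Run:
```python
from h import *
from plant import bot
c=bot.get_calibration('wrist')
q,f=circ([atz(c,p,119) for p in[(133,165),(455,165),(295,8),(175,60),(412,60),(146,232),(443,232)]]);print(q,f.round(1))
g,_=circ([atz(c,p,204) for p in[(239,205),(355,205),(262,163),(335,165),(300,150)]]);print('can',g)
s=atz(c,(286,150),204);n=atz(c,(267.5,68),177);m=atz(c,(256.5,2),177)
print(s,n,m)
for C in(q[:2],np.array([600.4,-15.3])):print([np.degrees(np.arctan2(*(p[:2]-C)[::-1])) for p in(s,n,m)],[np.hypot(*(p[:2]-C)) for p in (s,n)])
```

```text
[601.19179909 -17.14853962 159.09872317] [-0.4 -0.8  0.6  0.9 -1.2 -0.5  1.3]
can [603.31648032 -16.53920835  44.11996984]
[648.00390662  -8.06049882 204.        ] [706.41694757   5.83775495 177.        ] [750.83542196  13.3053741  177.        ]
[np.float64(10.986659154471505), np.float64(12.322610164247832), np.float64(11.503152511380764)] [np.float64(47.68611849646091), np.float64(107.70655324005419)]
[np.float64(8.647163935360659), np.float64(11.27582117343535), np.float64(10.766290678274839)] [np.float64(48.15124404438914), np.float64(108.10364404757996)]
```

The wrist view shows the seam top at (286,151) and the burner mouth at (267,67). Seen from above they agree to within about 1–2°, against 12° allowed. Now I'll point at (645,-7.5), fingertips at z≈229.

jog_arm:
  targets:
    - {"xyz":[0.18,0.01,0],"spin":0}
    - {"xyz":[0.18,0.01,0],"spin":0}
    - {"xyz":[0.18,0.01,0],"spin":0}
    - {"xyz":[0,0,0],"spin":0}
    - {"xyz":[0,0,0.25],"spin":0}
    - {"xyz":[0,0,0.25],"spin":0}
    - {"xyz":[0,0,0.25],"spin":0}
    - {"xyz":[0,0,0.15],"spin":0}
    - {"xyz":[0,0,0.08],"spin":0}
    - {"xyz":[0,0,0],"spin":0}

```text
time: 11.65
tool_pos: [645.3, -7.5, 230.0]
tcp_rot: [3.142, -0.0, 0.001]
contact_force: [0.6, 0.2, -0.6]
grip_width: 0.2
finger_force: 0.0
```

jog_arm:
  targets:
    - {"xyz":[0,0,0],"spin":0}
    - {"xyz":[0,0,0],"spin":0}
    - {"xyz":[0,0,0],"spin":0}
    - {"xyz":[0,0,0],"spin":0}
    - {"xyz":[0,0,0],"spin":0}
    - {"xyz":[0,0,0],"spin":0}
    - {"xyz":[0,0,0],"spin":0}
    - {"xyz":[0,0,0],"spin":0}
    - {"xyz":[0,0,0],"spin":0}
    - {"xyz":[0,0,0],"spin":0}

```text
time: 12.9
tool_pos: [645.4, -7.5, 229.9]
tcp_rot: [3.142, -0.0, 0.001]
contact_force: [-0.2, -0.5, -0.7]
grip_width: 0.5
finger_force: 0.0
```

jog_arm:
  targets:
    - {"xyz":[0,0,0],"spin":0}
    - {"xyz":[0,0,0],"spin":0}
    - {"xyz":[0,0,0],"spin":0}
    - {"xyz":[0,0,0],"spin":0}
    - {"xyz":[0,0,0],"spin":0}
    - {"xyz":[0,0,0],"spin":0}
    - {"xyz":[0,0,0],"spin":0}
    - {"xyz":[0,0,0],"spin":0}
    - {"xyz":[0,0,0],"spin":0}
    - {"xyz":[0,0,0],"spin":0}

```text
time: 14.15
tool_pos: [645.4, -7.5, 229.9]
tcp_rot: [3.142, -0.0, 0.001]
contact_force: [0.1, 0.4, 0.0]
grip_width: 0.5
finger_force: 0.0
```

Run:
```python
from plant import bot
import cv2
a=bot.capture('scene')[170:270,215:315];b=bot.capture('side')[160:260,255:355]
cv2.imwrite('pics/g.png',cv2.resize(cv2.hconcat([a,b]),None,fx=4,fy=4,interpolation=2))
```

```text
(no output)
```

View pics/g.png

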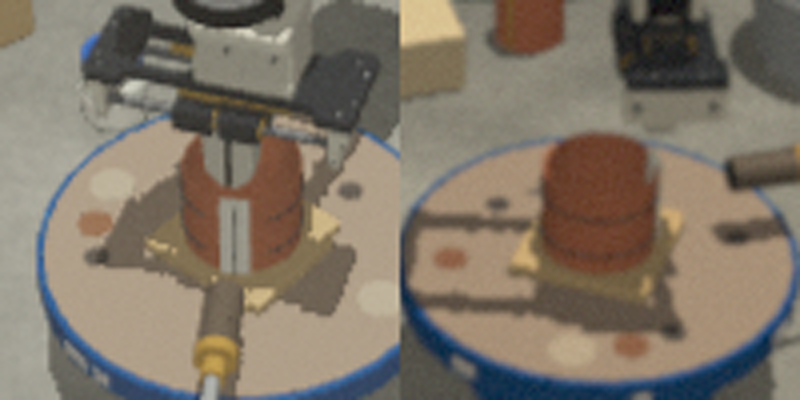

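The shut fingertips stand just above the seam top (scene crop fingertips (230,183), seam top (235,200)), and nothing is touching. They have held still for over 2.5 s, so I'm handing in.

```bash
python3 -c "
from plant import bot
print(bot.close_job())"
```

```text
the job is handed in; nothing more can be done
None
```

I turned the turntable about 58° clockwise, so the can's seam faces the burner to within about 2° by my camera measurements. The job is handed in with the fingertips still pointing about 26 mm above the seam top; no verdict was returned.

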